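# Set the gel camera to its focus stop

## Task

With the fingertips, press fully down the brake pad in the middle of the camera carriage, and with it held down push the carriage along its rail until it butts against the stop that has the side pointer and thumbscrew. Then let the pad spring up so that the brake holds the carriage there, and move clear. Do not force the carriage along with its brake on, do not touch the camera, and leave the other things on the bench where they are, without picking anything up.

Things in the scene. Friction and masses are not known exactly. Their poses are not given: they have to be found in the camera images.
- rail: Aluminium photo rail fixed on the bench, a channel 420 mm long (along its own y axis), 50 mm wide, 20 mm high, with a fine scale; origin at the centre of its underside, its z up. It lies roughly left to right but its place and yaw change from run to run. A 110 mm tall upright gel plate in a green frame stands at its +y end, on the -x side.
- carriage (a joint): Position of the grey camera carriage along the rail in m: 0 at the rail's centre, growing towards the rail's +y. The carriage can slide both ways between the two stops. With the brake off it slides with about 1 N; with the brake on it holds against about 15 N.
- carriage_mid (a point): Centre of the carriage's underside, 21 mm above the bench; axes as the rail's. The carriage is 80 mm long (along rail y) and 64 mm wide. On it two cheeks, each 15 mm thick along y and 52 mm wide, stand at its two ends, tops 52 mm above the bench; between them is a gap 50 mm long, open at the sides, with the brake pad in it.
- pad_top (a point): Centre of the upper face of the ribbed black rubber brake pad in the middle of the carriage, between the cheeks: 46 mm (along the rail) by 36 mm, its face 42 mm above the bench when up, 10 mm below the tops of the cheeks. A fingertip pressing it is caught by a cheek when it moves along the rail, and so pushes the carriage.
- pad (a joint): How far the pad is pressed down, m: 0 up (brake on), 0.006 fully down on its limit (face 36 mm above the bench). A spring holds it up: about 3.5 N to start it, 6.5 N fully down. The brake comes off gradually and is fully off from about 3.5 mm on; at least 4 mm counts as properly pressed.
- camera: Small black camera, 44 mm wide, 50 mm long and 40 mm high, its lens 28 mm longer towards rail +y, riding with the carriage on a bracket on the rail's -x side: origin at the centre of its underside, 84 mm from the carriage's middle towards rail -x and 31 mm above the bench (its top 71 mm above the bench). Not to be touched.
- pointer_stop: The stop to go to: aluminium block fixed across the rail, 20 mm along it, 56 mm wide, 20 to 50 mm above the bench, with a flat pointer sticking out 87 mm to rail +x and a dark thumbscrew on that (20 mm across, top 56 mm up). Origin: centre of the block's underside, axes as the rail's. On either side of the carriage. When the carriage butts on it, carriage_mid is 50 mm from this origin along the rail.
- plain_stop: The other stop, the same block without pointer or thumbscrew, on the other side of the carriage; same origin. Not the one to go to.
- tape_roll: Loose green roll, 90 mm across, 24 mm high, lying flat; origin at the centre of its underside. Leave alone.
- petri_dish: Loose clear dish, 90 mm across, 16 mm high; origin at the centre of its underside. Leave alone.
- gel_comb: Loose green comb on two feet, 90 mm long (own x), 40 mm deep, 38 mm high; origin at the centre of its underside. Leave alone.
- pipette: Loose pipette lying along its own y, from -125 to +145 mm, 26 mm high, black grip at -y; origin under its axis. Leave alone.
- tube_rack: Loose blue tube rack, 110 x 160 mm, tubes to 53 mm high; origin at the centre of its underside. Leave alone.
- reagent_bottle: Loose amber bottle, 64 mm across, 130 mm high; origin at the centre of its underside. Leave alone.
- beaker: Loose glass beaker, 70 mm across, 90 mm high; origin at the centre of its underside. Leave alone.

How it is judged:
By the outcome, as a careful person would: the job done as asked, in the order asked, and still so for the second after the job is handed in, with the robot touching nothing.
It also fails if it takes over 35 s, if anything falls off the work surface, if the arm or the gripper's body presses on something with over 40 N, if the wrist force passes 120 N, or if a joint passes its speed limit or range.

## Robot

A 6-joint arm with a two-finger parallel gripper is mounted at the origin on the work surface. World frame = base frame: x ahead of the robot, y to its left, z up, the work surface at z = 0. Lengths are in m, angles in degrees, forces in N, time in s.
With the tool pointing down it reaches from about 0.3 to 0.75 m from the base axis. Payload 8.5 kg.
Tool frame: the origin (TCP) lies on the mounting face of the last link; the fingertips stand tip_extent ahead of it and the grasp point (between the pads) lies 155 mm ahead of it (tip_extent is the distance from the TCP to the fingertips, in m); z points along the fingers, y is the line along which they close (so a half turn about z gives the same grasp; the last joint's range is limited). The gripper opens to 85 mm and grips with 20 to 120 N. Pads are 22 mm wide; open, the fingers measure 114 mm over their backs; the gripper's body (76 mm by 85 mm) begins 54 mm behind the grasp point. The pads swing forward as they close: fully open they stand 13 mm farther back than shut.
Start: joints at [62.321, 21.807, 74.336, -0, 83.858, -12.336], TCP at [0.146, 0.53, 0.405] pointing down, gripper open.
Joint ranges: [-178.18, 178.18], [-50.72, 133.34], [12.68, 142.11], [-81.47, 261.47], [9.98, 163.14], [-165.26, 165.26]. Speed limits (degrees/s): [136.94, 136.94, 180, 180, 180, 180].

## Interface

Orientations are given as a 3x3 rotation matrix whose columns are the frame's x, y, z axes.
In Python, from rig import observe, get_image, camera_params, close_job, tip_extent gives the robot as it stands.
- The arm moves only by the shell command python3 -m creep 'ROWS' [FORCE]. ROWS is JSON, a list of rows, each an object with "jaw": the gripper's target within -1 to 1 (shut at 1, half-way at 0, fully open at -1); "travel": the shift along the world's x, y, z in mm, a list of three; "roll": the turn about the world's z in rad. A call has 1 to 12 rows; each row is the pose to reach, as a shift and turn from the pose commanded when the call began; what a row does not reach only later rows make up. A row lasts 1/10 s, in which the tool goes at most 50 mm and 8.59 degrees, less where a joint would pass 70% of its speed; a pose out of reach is approached as far as the arm can. A call with a gripper value outside its range is refused whole. The fingers move at their own pace and stop on an object; FORCE is the grip in N (left out, the last holds). Time passes only in rows, so rows that repeat a pose let the fingers close. It gives the time, the measured TCP pose, the force, the opening and the grip force at its end, in the units of the state.
- observe(): the state, without advancing time (a new reading comes with each control period).
- get_image(name): name is "scene" or "side" or "wrist"; returns (picture, depth): 420x560x3 uint8, red, green, blue; 420x560 float32, m along the optical axis (not along the pixel's ray), 0 where there is no reading.
- camera_params(name): a dict with "mtx" (3x3 intrinsics, pixels), "extrinsics" (4x4, takes a point from camera to world coordinates). Camera axes: x right, y down, z forward; pixel columns grow to the right and rows downward; lengths in m; the calibration is good to about 2 mm. A picture is of the moment at which its call begins: read the wrist's pose just before it. camera_params takes no time and is no camera call; for the wrist camera it gives the pose at the moment of the call.
- close_job(): hands the job in; it is judged then, once.
The state is a dict: "time_s": time; "q": joint angles; "qvel": joint speeds; "joint_efforts": joint torques, N m; "position": TCP position; "tool_rot": TCP orientation; "ft_force": force on the tool from outside, world axes, zero at the start; "wrist_torque": the same for the moment, N m; "grip_width": finger opening in m; "gripper_force": force on a finger pad.
Only numpy, scipy, OpenCV 4.12 (cv2) and the standard library are available. Lean on these libraries where they do the work, as an engineer would, in place of code of your own. Each camera call takes 0.05 s, during which the arm holds its last target. There are 200 camera calls.

## Working session

There is one attempt and no reset: what is moved stays moved. The work goes in short steps, Python scripts to look and compute and a shell command to move; the robot and the scene stay as the last step left them, time stands still between calls to the robot, and variables do not carry over. Pictures are saved under pics/ and viewed, at most 11 in all, crops included, and the job is handed in when it is done.

```bash
mkdir -p pics; python3 - <<'E'
from rig import *
import cv2,numpy as np
print(observe(), tip_extent if not callable(tip_extent) else tip_extent())
for n in ["scene","side"]:
    p,d=get_image(n); cv2.imwrite(f"pics/{n}.png",p[:,:,::-1]); np.savez(f"{n}.npz",p=p,d=d,**camera_params(n))
    print(camera_params(n))
E
```

```text
{'time_s': 0.0, 'q': array([ 6.23212071e+01,  2.18428205e+01,  7.43858022e+01, -4.22543745e-04,
        8.38577054e+01, -1.23356426e+01]), 'qvel': array([-0.03414945,  0.02791651,  0.03382729,  0.02135576,  0.03386212,
       -0.00773185]), 'joint_efforts': array([-1.07096352e-03, -4.48460734e+01, -2.31277853e+01, -3.05533249e-04,
        4.76711837e-03,  1.16719828e-06]), 'position': array([0.14551233, 0.53036063, 0.40408826]), 'tool_rot': array([[-9.64358519e-01,  2.64598121e-01, -6.93394157e-04],
       [ 2.64598842e-01,  9.64357643e-01, -1.33769502e-03],
       [ 3.14728365e-04, -1.47348888e-03, -9.99998865e-01]]), 'ft_force': array([-0.67563926,  0.11954308, -0.12180787]), 'wrist_torque': array([ 0.02428351,  0.01561945, -0.04298328]), 'gripper_force': 0.0, 'grip_width': 0.08534429765175527} 0.1734
{'mtx': array([[437.10928169,   0.        , 278.87962262],
       [  0.        , 437.10928169, 208.01179342],
       [  0.        ,   0.        ,   1.        ]]), 'extrinsics': array([[-0.65803563,  0.47963095, -0.58046813,  1.53008614],
       [ 0.75298463,  0.42099659, -0.50574304,  0.80331379],
       [ 0.00180509, -0.76988052, -0.63818549,  1.12988871],
       [ 0.        ,  0.        ,  0.        ,  1.        ]])}
{'mtx': array([[432.32732925,   0.        , 277.95093433],
       [  0.        , 432.32732925, 205.38149461],
       [  0.        ,   0.        ,   1.        ]]), 'extrinsics': array([[ 0.80478173, -0.42397292,  0.41541945, -0.00586558],
       [-0.59320765, -0.55000431,  0.58787749, -0.84431504],
       [-0.02076165, -0.71954307, -0.6941374 ,  1.00899822],
       [ 0.        ,  0.        ,  0.        ,  1.        ]])}
```

View pics/scene.png

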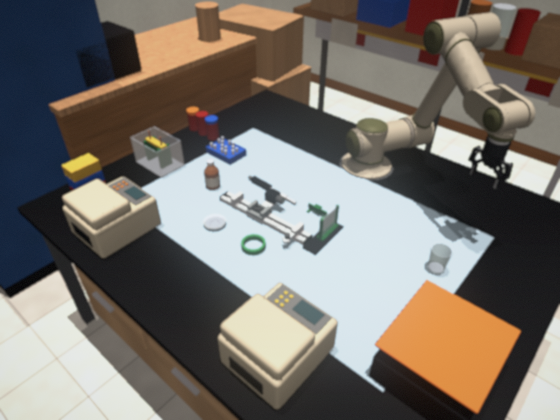

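View pics/side.png

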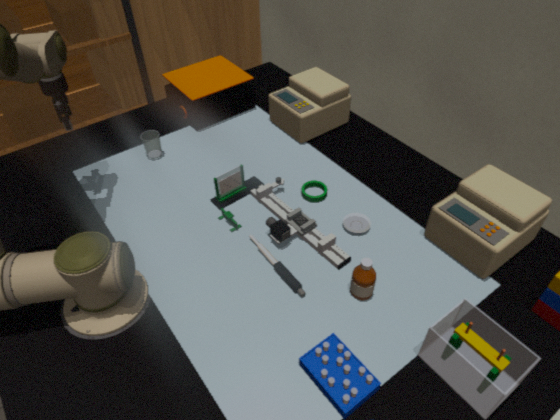

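The bench shows the rail in the middle (side view: from about (258,188) by the gel plate to (348,262)), the carriage near (300,220), and the camera at (278,230). A pointer seems to be at (278,183). I'll enlarge both views to confirm.

```bash
python3 - <<'E'
import cv2,numpy as np
a=cv2.imread("pics/side.png")[160:280,200:360]; b=cv2.imread("pics/scene.png")[170:260,205:355]
cv2.imwrite("pics/c1.png",cv2.resize(a,None,fx=5,fy=5,interpolation=2))
cv2.imwrite("pics/c2.png",cv2.resize(b,None,fx=5,fy=5,interpolation=2))
E
```

```text
(no output)
```

View pics/c1.png

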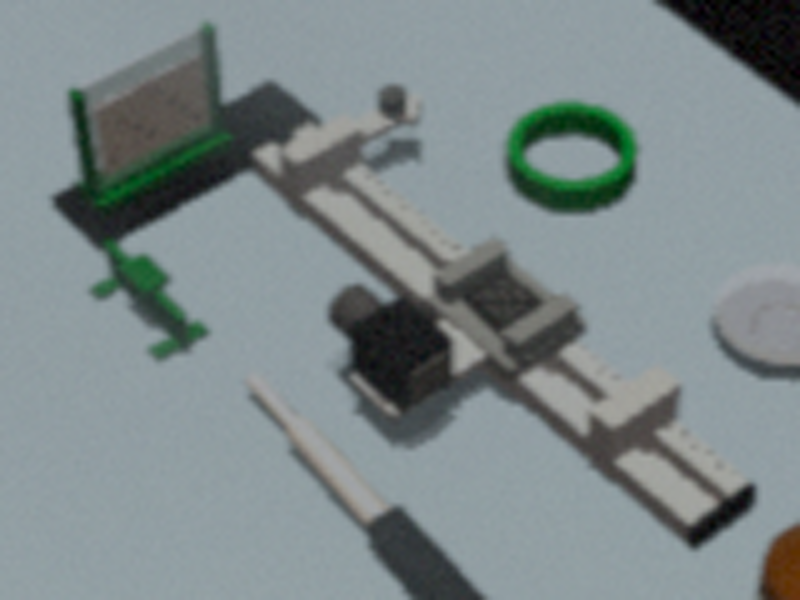

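View pics/c2.png

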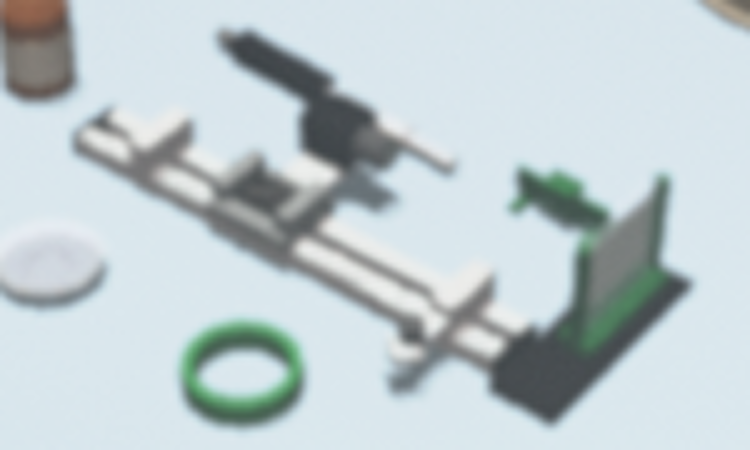

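The crops show the stop with pointer and thumbscrew at the gel-plate end (c1 at (340,135), thumbscrew (392,100)). The plain stop is at (640,405), and the pad centre is at about (505,300) in c1 and (265,190) in c2. Next I'll get the rough positions.

```bash
cat > h.py <<'E'
import numpy as np
def ray(K,T,u,v,z):
    d=T[:3,:3]@np.linalg.solve(K,[u,v,1.]); o=T[:3,3]
    return o+d*(z-o[2])/d[2]
E
python3 - <<'E'
from h import *
s=np.load("side.npz");c=np.load("scene.npz")
f=lambda n,u,v,z:print(n,ray(s['mtx'],s['extrinsics'],200+(u)/5,160+(v)/5,z).round(3))
g=lambda n,u,v,z:print(n,ray(c['mtx'],c['extrinsics'],205+(u)/5,170+(v)/5,z).round(3))
f("pad",505,300,.042);f("cheek+",475,265,.052);f("cheek-",545,325,.052);f("ptr stop top",330,135,.05);f("thumb",392,92,.056);f("plain",640,395,.05)
f("rail-end mid",725,510,.02)
g("pad",262,188,.042);g("thumb",410,325,.056);g("ptr",468,288,.05);g("plain",165,135,.05)
E
```

```text
pad [ 0.591 -0.122  0.042]
cheek+ [ 0.589 -0.094  0.052]
cheek- [ 0.591 -0.161  0.052]
ptr stop top [0.589 0.064 0.05 ]
thumb [0.644 0.068 0.056]
plain [ 0.6   -0.237  0.05 ]
rail-end mid [ 0.6   -0.315  0.02 ]
pad [ 0.594 -0.123  0.042]
thumb [0.648 0.074 0.056]
ptr [0.585 0.076 0.05 ]
plain [ 0.604 -0.22   0.05 ]
```

```bash
python3 -m creep '[{"jaw":1,"travel":[220,-320,0],"roll":0.15},{"jaw":1,"travel":[220,-320,0],"roll":0.15},{"jaw":1,"travel":[220,-320,0],"roll":0.15},{"jaw":1,"travel":[220,-320,0],"roll":0.15},{"jaw":1,"travel":[220,-320,0],"roll":0.15},{"jaw":1,"travel":[220,-320,0],"roll":0.15},{"jaw":1,"travel":[220,-320,0],"roll":0.15},{"jaw":1,"travel":[220,-320,0],"roll":0.15},{"jaw":1,"travel":[220,-320,0],"roll":0.15}]' 30
python3 -m creep '[{"jaw":1,"travel":[210,-310,-30],"roll":0.15},{"jaw":1,"travel":[210,-310,-30],"roll":0.15},{"jaw":1,"travel":[210,-310,-30],"roll":0.15},{"jaw":1,"travel":[210,-310,-30],"roll":0.15},{"jaw":1,"travel":[210,-310,-30],"roll":0.15},{"jaw":1,"travel":[210,-310,-30],"roll":0.15},{"jaw":1,"travel":[210,-310,-30],"roll":0.15},{"jaw":1,"travel":[210,-310,-30],"roll":0.15},{"jaw":1,"travel":[210,-310,-30],"roll":0.15},{"jaw":1,"travel":[210,-310,-30],"roll":0.15},{"jaw":1,"travel":[210,-310,-30],"roll":0.15}]'
python3 - <<'E'
from rig import *
import cv2,numpy as np
o=observe(); print(o['time_s'],o['position'],o['tool_rot'].round(4),o['grip_width'],tip_extent)
c=camera_params("wrist")
p,d=get_image("wrist"); cv2.imwrite("pics/w1.png",p[:,:,::-1]); np.savez("w1.npz",p=p,d=d,**c); print(c)
E
```

```text
time_s: 1.0
position: [0.3678, 0.2072, 0.4045]
tool_rot: [[-0.992, 0.123, 0.0], [0.123, 0.992, -0.001], [-0.0, -0.001, -1.0]]
ft_force: [-0.4, 0.1, 0.5]
grip_width: 0.0001
gripper_force: 0.0
time_s: 2.1
position: [0.5752, -0.0983, 0.3748]
tool_rot: [[-0.999, -0.033, -0.0], [-0.033, 0.999, 0.0], [0.0, 0.0, -1.0]]
ft_force: [-0.4, -0.2, 0.1]
grip_width: -0.0003
gripper_force: 0.0
2.1 [ 0.57517583 -0.09828079  0.37478511] [[-9.994e-01 -3.350e-02 -5.000e-04]
 [-3.350e-02  9.994e-01  4.000e-04]
 [ 5.000e-04  5.000e-04 -1.000e+00]] -0.00026314690294848304 0.1734
{'mtx': array([[324.65877783,   0.        , 282.56062238],
       [  0.        , 324.65877783, 209.97752589],
       [  0.        ,   0.        ,   1.        ]]), 'extrinsics': array([[-3.29369168e-02,  9.53867984e-01,  2.98414190e-01,
         4.99058934e-01],
       [ 9.99457432e-01,  3.14299879e-02,  9.84868399e-03,
        -1.00284314e-01],
       [ 1.51899436e-05,  2.98576666e-01, -9.54385653e-01,
         3.44099839e-01],
       [ 0.00000000e+00,  0.00000000e+00,  0.00000000e+00,
         1.00000000e+00]])}
```

View pics/w1.png

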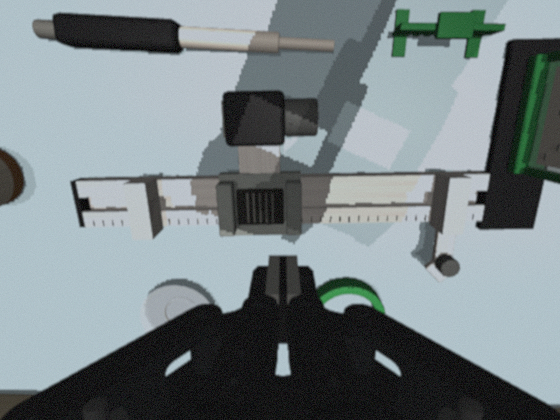

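The wrist view clearly shows the pad at about (261,206), with cheek inner edges at u≈236 and 286. The pointer stop is at u≈433–465 with the thumbscrew at (447,265), and the camera is at (270,117).

```bash
python3 - <<'E'
from h import *
s=np.load("w1.npz")
f=lambda n,u,v,z:print(n,ray(s['mtx'],s['extrinsics'],u,v,z).round(4))
f("pad",261.5,206,.042);f("pad l",238,206,.042);f("pad r",285,206,.042);f("pad t",261,190,.042);f("pad b",261,224,.042)
f("cheek+ outer",301,207,.052);f("cheek- outer",218,207,.052);f("ck+ top",293,182,.052);f("ck+ bot",293,234,.052)
f("stop near face top",432,205,.05);f("railA",75,181,.02);f("railB",488,173,.02);f("plain near",161,207,.05)
import cv2
cv2.imwrite("pics/w1c.png",cv2.resize(s['p'][160:250,200:340,::-1],None,fx=5,fy=5,interpolation=2))
E
```

```text
pad [ 0.5901 -0.1177  0.042 ]
pad l [ 0.5909 -0.1406  0.042 ]
pad r [ 0.5894 -0.0949  0.042 ]
pad t [ 0.5742 -0.1184  0.042 ]
pad b [ 0.6087 -0.118   0.042 ]
cheek+ outer [ 0.5869 -0.08    0.052 ]
cheek- outer [ 0.5895 -0.158   0.052 ]
ck+ top [ 0.5632 -0.0886  0.052 ]
ck+ bot [ 0.6143 -0.0864  0.052 ]
stop near face top [0.5814 0.0437 0.05  ]
railA [ 0.5765 -0.309   0.02  ]
railB [0.5545 0.1092 0.02  ]
plain near [ 0.5919 -0.2123  0.05  ]
```

View pics/w1c.png

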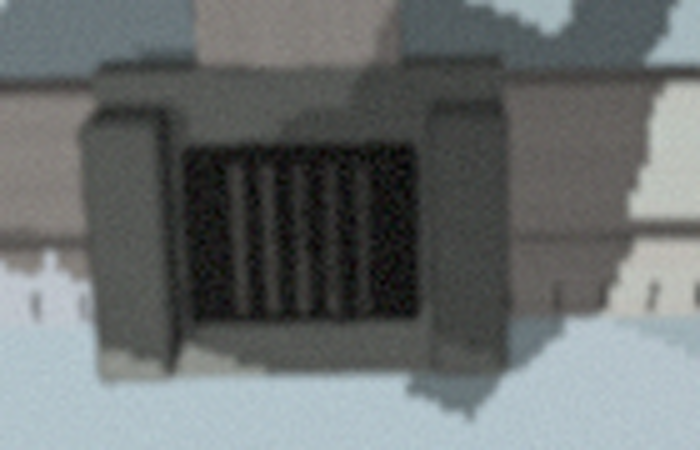

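```bash
python3 -m creep '[{"jaw":1,"travel":[15,-20,-40],"roll":0.02},{"jaw":1,"travel":[15,-20,-80],"roll":0.02},{"jaw":1,"travel":[15,-20,-110],"roll":0.02},{"jaw":1,"travel":[15,-20,-135],"roll":0.02},{"jaw":1,"travel":[15,-20,-145],"roll":0.02},{"jaw":1,"travel":[15,-20,-150],"roll":0.02},{"jaw":1,"travel":[15,-20,-152],"roll":0.02},{"jaw":1,"travel":[15,-20,-154],"roll":0.02},{"jaw":1,"travel":[15,-20,-154],"roll":0.02},{"jaw":1,"travel":[15,-20,-154],"roll":0.02}]'
python3 - <<'E'
from rig import *
import cv2
print(observe()['position'])
p,d=get_image("wrist"); cv2.imwrite("pics/w2.png",p[:,:,::-1])
E
```

```text
time_s: 3.15
position: [0.5906, -0.1197, 0.2214]
tool_rot: [[-0.999, -0.052, 0.001], [-0.052, 0.999, -0.0], [-0.001, -0.001, -1.0]]
ft_force: [0.3, 0.2, 0.1]
grip_width: -0.0
gripper_force: 0.0
[ 0.59059529 -0.11965082  0.2214253 ]
```

View pics/w2.png

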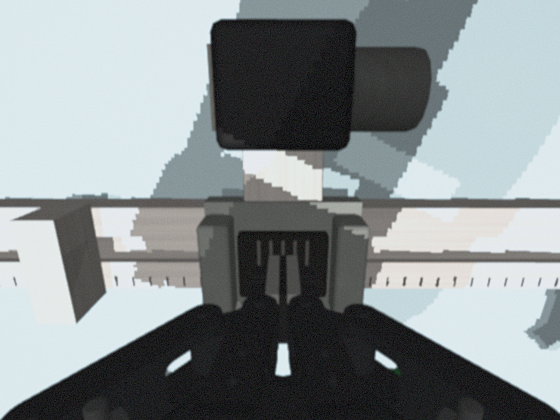

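The fingertips are centred between the cheeks (tip at about (283,255), inside the pad's span u 238–328). Now I press down gently.

```bash
python3 -m creep '[{"jaw":1,"travel":[0,0,-2]},{"jaw":1,"travel":[0,0,-4]},{"jaw":1,"travel":[0,0,-6]},{"jaw":1,"travel":[0,0,-8]},{"jaw":1,"travel":[0,0,-9]},{"jaw":1,"travel":[0,0,-9]},{"jaw":1,"travel":[0,0,-9]}]' || python3 -m creep '[{"jaw":1,"travel":[0,0,-2],"roll":0},{"jaw":1,"travel":[0,0,-4],"roll":0},{"jaw":1,"travel":[0,0,-6],"roll":0},{"jaw":1,"travel":[0,0,-8],"roll":0},{"jaw":1,"travel":[0,0,-9],"roll":0},{"jaw":1,"travel":[0,0,-9],"roll":0},{"jaw":1,"travel":[0,0,-9],"roll":0}]'
```

```text
time_s: 3.9
position: [0.5905, -0.1196, 0.212]
tool_rot: [[-0.999, -0.052, 0.0], [-0.052, 0.999, -0.0], [-0.0, -0.0, -1.0]]
ft_force: [-2.0, 0.5, 5.1]
grip_width: 0.0
gripper_force: 2.4invalid input
```

```bash
python3 -m creep '[{"jaw":1,"travel":[0,0,-1],"roll":0},{"jaw":1,"travel":[0,0,-2],"roll":0},{"jaw":1,"travel":[0,0,-3],"roll":0},{"jaw":1,"travel":[0,0,-3.5],"roll":0},{"jaw":1,"travel":[0,0,-3.5],"roll":0}]'
```

```text
time_s: 4.4
position: [0.5905, -0.1196, 0.2094]
tool_rot: [[-0.999, -0.052, 0.001], [-0.052, 0.999, -0.001], [-0.001, -0.001, -1.0]]
ft_force: [-4.1, 1.3, 11.1]
grip_width: -0.0004
gripper_force: 6.0
```

The pad is on its limit. Next I push along the rail (direction about (-0.053, 0.9986)).

```bash
python3 -m creep '[{"jaw":1,"travel":[-0.2,3,0],"roll":0},{"jaw":1,"travel":[-0.4,8,0],"roll":0},{"jaw":1,"travel":[-0.7,14,0],"roll":0},{"jaw":1,"travel":[-1,20,0],"roll":0},{"jaw":1,"travel":[-1.4,27,0],"roll":0},{"jaw":1,"travel":[-1.8,34,0],"roll":0},{"jaw":1,"travel":[-2.1,40,0],"roll":0},{"jaw":1,"travel":[-2.4,45,0],"roll":0},{"jaw":1,"travel":[-2.6,49,0],"roll":0},{"jaw":1,"travel":[-2.6,50,0],"roll":0},{"jaw":1,"travel":[-2.6,50,0],"roll":0}]'
python3 - <<'E'
from rig import *
import cv2
print(observe()['position'])
p,d=get_image("wrist"); cv2.imwrite("pics/w3.png",p[:,:,::-1])
E
```

```text
time_s: 5.5
position: [0.5879, -0.0695, 0.2093]
tool_rot: [[-0.999, -0.052, 0.001], [-0.052, 0.999, -0.001], [-0.001, -0.001, -1.0]]
ft_force: [-2.9, 0.6, 12.0]
grip_width: -0.0001
gripper_force: 6.2
[ 0.58787368 -0.06948247  0.20930544]
```

View pics/w3.png

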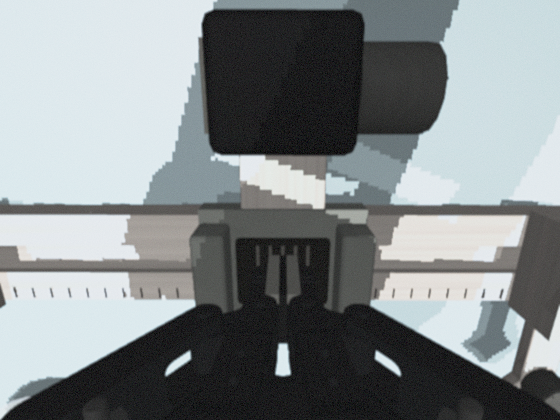

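The carriage travels with the fingers, still centred between the cheeks (gap u 236–330). The pointer stop's face is at u≈512. Continuing, slower near the stop.

```bash
python3 -m creep '[{"jaw":1,"travel":[-0.3,5,0],"roll":0},{"jaw":1,"travel":[-0.6,11,0],"roll":0},{"jaw":1,"travel":[-0.9,18,0],"roll":0},{"jaw":1,"travel":[-1.3,25,0],"roll":0},{"jaw":1,"travel":[-1.7,32,0],"roll":0},{"jaw":1,"travel":[-2.1,39,0],"roll":0},{"jaw":1,"travel":[-2.4,46,0],"roll":0},{"jaw":1,"travel":[-2.7,52,0],"roll":0},{"jaw":1,"travel":[-3,57,0],"roll":0},{"jaw":1,"travel":[-3.2,60,0],"roll":0},{"jaw":1,"travel":[-3.3,62,0],"roll":0},{"jaw":1,"travel":[-3.3,62,0],"roll":0}]'
python3 -m creep '[{"jaw":1,"travel":[-0.1,2,0],"roll":0},{"jaw":1,"travel":[-0.2,4,0],"roll":0},{"jaw":1,"travel":[-0.3,6,0],"roll":0},{"jaw":1,"travel":[-0.4,8,0],"roll":0},{"jaw":1,"travel":[-0.5,10,0],"roll":0},{"jaw":1,"travel":[-0.5,11,0],"roll":0},{"jaw":1,"travel":[-0.6,12,0],"roll":0},{"jaw":1,"travel":[-0.6,12,0],"roll":0}]'
```

```text
time_s: 6.75
position: [0.5846, -0.0074, 0.2093]
tool_rot: [[-0.999, -0.052, 0.001], [-0.052, 0.999, -0.0], [-0.001, -0.0, -1.0]]
ft_force: [-3.9, 2.1, 12.7]
grip_width: -0.0002
gripper_force: 6.1
time_s: 7.55
position: [0.5841, 0.0043, 0.2093]
tool_rot: [[-0.999, -0.052, 0.001], [-0.052, 0.999, -0.001], [-0.001, -0.001, -1.0]]
ft_force: [-4.3, -1.1, 12.5]
grip_width: 0.0001
gripper_force: 6.1
```

```bash
for i in 1 2 3; do python3 -m creep '[{"jaw":1,"travel":[-0.1,1,0],"roll":0},{"jaw":1,"travel":[-0.1,2,0],"roll":0},{"jaw":1,"travel":[-0.2,3,0],"roll":0},{"jaw":1,"travel":[-0.2,3,0],"roll":0}]' | grep -E "pos|ft"; done
python3 - <<'E'
from rig import *
import cv2
p,d=get_image("wrist"); cv2.imwrite("pics/w4.png",p[:,:,::-1])
E
```

```text
position: [0.5839, 0.0073, 0.2093]
ft_force: [-3.4, -0.7, 11.9]
position: [0.5837, 0.0104, 0.2093]
ft_force: [-3.5, -0.0, 11.8]
position: [0.5835, 0.0133, 0.2093]
ft_force: [-1.8, 0.2, 12.1]
```

View pics/w4.png

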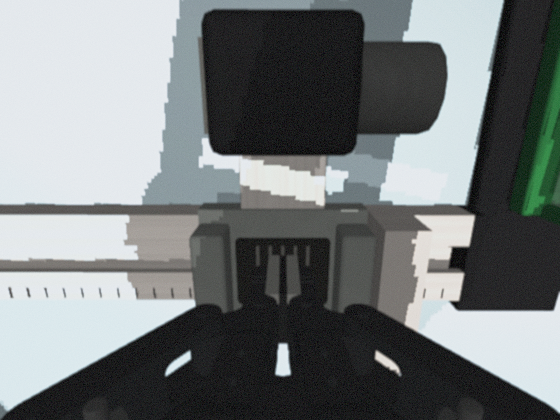

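The carriage (right cheek edge u≈372) is right next to the stop's face (u≈378), but the force shows no contact yet. I'll keep on in small steps.

```bash
for i in 1 2 3; do python3 -m creep '[{"jaw":1,"travel":[-0.1,1,0],"roll":0},{"jaw":1,"travel":[-0.1,2,0],"roll":0},{"jaw":1,"travel":[-0.1,2,0],"roll":0}]' | grep -E "pos|ft"; done
```

```text
position: [0.5834, 0.0153, 0.2094]
ft_force: [-3.0, 0.1, 12.3]
position: [0.5834, 0.0171, 0.2093]
ft_force: [-2.8, -2.7, 11.3]
position: [0.5835, 0.0185, 0.2094]
ft_force: [-2.0, -6.0, 10.3]
```

```bash
for i in 1 2; do python3 -m creep '[{"jaw":1,"travel":[0,1,0],"roll":0},{"jaw":1,"travel":[-0.1,2,0],"roll":0},{"jaw":1,"travel":[-0.1,2,0],"roll":0}]' | grep -E "pos|ft"; done
python3 - <<'E'
from rig import *
import cv2
p,d=get_image("wrist"); cv2.imwrite("pics/w5.png",cv2.resize(p[190:340,180:440,::-1],None,fx=3,fy=3,interpolation=2))
E
```

```text
position: [0.5836, 0.0205, 0.2094]
ft_force: [-0.1, -6.3, 9.6]
position: [0.5836, 0.0226, 0.2094]
ft_force: [-0.1, -5.1, 8.3]
```

View pics/w5.png

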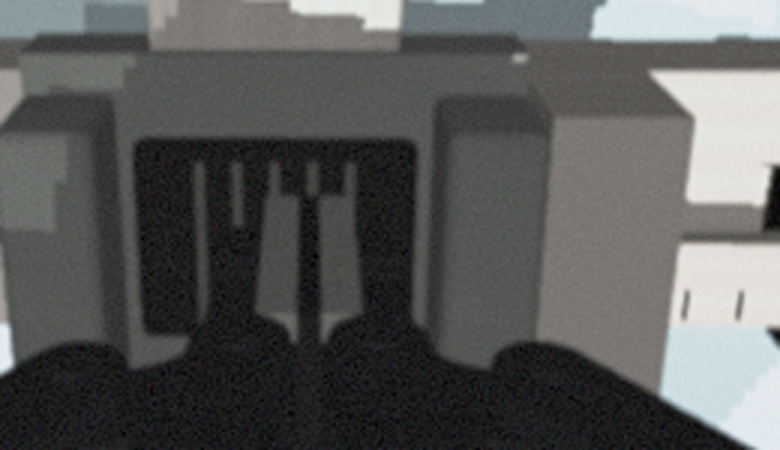

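The carriage butts against the stop: cheek and block touch at u≈545 in the crop, and the fingers now slide on the pad at a steady 5–6 N. Now I lift straight up to release, then move clear.

```bash
python3 -m creep '[{"jaw":1,"travel":[0,0,-0.5],"roll":0},{"jaw":1,"travel":[0,0,1],"roll":0},{"jaw":1,"travel":[0,0,3],"roll":0},{"jaw":1,"travel":[0,0,6],"roll":0},{"jaw":1,"travel":[0,0,12],"roll":0},{"jaw":1,"travel":[0,0,25],"roll":0},{"jaw":1,"travel":[0,0,50],"roll":0},{"jaw":1,"travel":[0,0,90],"roll":0},{"jaw":1,"travel":[0,0,130],"roll":0},{"jaw":1,"travel":[0,0,165],"roll":0},{"jaw":1,"travel":[0,0,165],"roll":0},{"jaw":1,"travel":[0,0,165],"roll":0}]'
python3 - <<'E'
from rig import *
import cv2,numpy as np
c=camera_params("wrist");p,d=get_image("wrist"); cv2.imwrite("pics/w6.png",p[:,:,::-1]);np.savez("w6.npz",p=p,d=d,**c)
E
```

```text
time_s: 11.55
position: [0.5825, 0.0236, 0.3739]
tool_rot: [[-0.999, -0.052, 0.001], [-0.052, 0.999, -0.0], [-0.001, -0.0, -1.0]]
ft_force: [0.1, -0.7, -0.4]
grip_width: -0.0002
gripper_force: 0.0
```

View pics/w6.png

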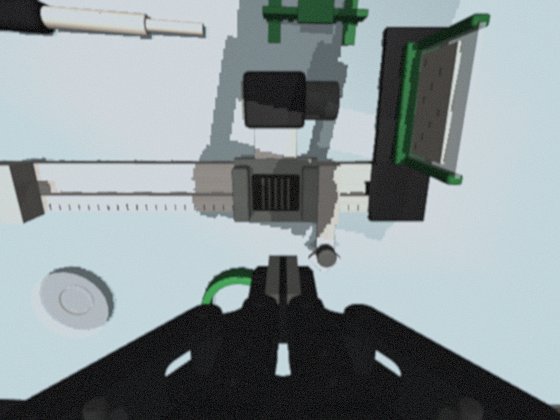

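The carriage (u 233–318) sits flush against the pointer stop (u 318–337). The pad is clear, the fingers are well above, and the other objects in view haven't moved.

```bash
python3 -c "from rig import close_job; print(close_job())"
```

```text
the job is handed in; nothing more can be done
None
```

The brake pad was held fully down while the carriage was pushed until it butted against the pointer stop, then released so the brake holds it there; the arm moved clear with about 11.6 s on the clock and the job is handed in (no verdict returned).

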